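Clamp the notebook in the box file and shut the lid

TASK

The open box file holds one notebook. Fold its stiff steel clamp plate over and press it down gently until its rubber foot bears firmly on that notebook and goes on bearing when you let go, without crushing it. Then tip the lid from behind past upright and get your hand off it, so that it falls shut by its own weight; leave both notebooks, the remote, the glue stick and the screwdriver where they are.

Things in the scene. Friction and masses are not known exactly. Their poses are not given: they have to be found in the camera images.
- box_file: dark blue-grey board box file, fixed to the desk, 176 (x) x 234 (y) x 58 mm high, walls 4 mm, open at the top. Origin at the centre of its underside. Its +x side is the back with the lid hinge, its -x side is the front with a label, its -y side carries the clamp inside. Its board floor is level with the desk
- clamp_hinge (a point): middle of the clamp's hinge pin, just inside the box's -y wall: box frame (-15, -103, +44) mm; the pin runs along the box's x. Axes as the box
- clamp (a joint): angle of the clamp plate about its pin, rad: 0 = level, pointing to the box's +y over the notebook; 1.57 = standing upright; more = leaning out over the -y wall; range -0.40 to 2.05. The hinge is stiff (about 0.5 N m of friction, so 6 to 8 N near the plate's end) and stays wherever it is left. The foot meets the notebook somewhere between +0.12 (thickest) and -0.20 (thinnest): feel for it
- clamp_foot: rubber foot rod under the free edge of the steel clamp plate (rod radius 5 mm, along own x), sprung: 6 mm of give at 6 N per mm. Origin: middle of the rod, 88 mm along the plate from the pin, 11 mm under the pin's plane. Axes as the box at clamp angle 0; own y along the plate, own z to its upper (outer) side. Plate 100 mm wide, own y -84 to +7; its upper face, to push, at own z +12.5 mm
- lid_hinge (a point): middle of the lid's hinge line on the box's back rim: box frame (+88, 0, +60) mm; the line runs along the box's y. Axes as the box
- lid (a joint): lid angle, rad: 0 = shut, 1.57 = upright, more = leaning back away from the box; stop at 1.90. The lid stays by slight hinge friction between about 1.37 and 1.77; tipped further forward than that it falls shut by itself in about a second, softly
- lid_cover: the lid, a board 181 x 243 mm, 4 mm thick, with a 16 mm skirt on three edges toward its inner side. Origin at the board's centre, 90.5 mm from the hinge line. Own z is the outer side (up when shut; away from the box, to the back, when the lid stands open), own -x points from the hinge to the free edge
- notebook_thick: dark green hard-cover notebook 140 x 190 mm, lying flat; with what is tucked in it, it is 22 to 38 mm thick, differently each time. Origin at the centre of its underside. Either this or the thin one is in the box; the other lies on the desk on the box's +y side
- notebook_thin: ochre hard-cover notebook 140 x 190 mm, lying flat; 11 to 20 mm thick, differently each time. Origin at the centre of its underside. In the box or beside it, as said at the thick one
- remote_white: white remote control 37 x 190 x 17 mm lying on the desk; origin under its centre. Bystander
- glue_stick: glue stick 26 mm round, 94 mm tall, standing on the desk; origin under its centre. Bystander
- screwdriver: small screwdriver with a yellow handle, 176 mm long, lying on the desk; origin under its centre. Bystander

How it is judged:
By the outcome, as a careful person would: the job done as asked, in the order asked, and still so for the second after the job is handed in, with the robot touching nothing.
It also fails if it takes over 54 s, if anything falls off the work surface, if the arm or the gripper's body presses on something with over 40 N, if the wrist force passes 120 N, or if a joint passes its speed limit or range.

ROBOT

A 7-joint arm with a two-finger parallel gripper is mounted at the origin on a cart in front of the work surface, level with it; the furniture and walls round the work are solid. World frame = base frame: x ahead of the robot, y to its left, z up, the work surface at z = 0. Lengths are in m, angles in degrees, forces in N, time in s.
With the tool pointing down it reaches from about 0.4 to 0.85 m from the base axis. Payload 6.9 kg.
Tool frame: the origin (TCP) lies at the centre of the arm's flange, where the gripper is bolted on; the fingertips stand 173 mm ahead of it and the grasp point (between the pads) lies 155 mm ahead of it; z points along the fingers, y is the line along which they close (so a half turn about z gives the same grasp; the last joint's range is limited). The gripper opens to 85 mm and grips with 20 to 120 N. Pads are 22 mm wide; open, the fingers measure 114 mm over their backs; the gripper's body (76 mm by 85 mm) begins 54 mm behind the grasp point. The pads swing forward as they close: fully open they stand 13 mm farther back than shut.
Start: joints at [78.409, 29.078, -13.613, 85.955, 7.202, 65.827, -8.869], TCP at [0.189, -0.596, 0.405] pointing down, gripper open.
Joint ranges: [-176.47, 176.47], [-13.61, 117.27], [-81.72, 77.17], [0.22, 143.17], [-87.28, 267.28], [10, 112.55], [-165.47, 165.47]. Speed limits (degrees/s): [136.94, 136.94, 180, 180, 180, 180, 180].

INTERFACE

Orientations are given as [roll, pitch, yaw] about the fixed x, y, z axes, in that order (R = Rz(yaw) Ry(pitch) Rx(roll)).
In Python, from workcell import env gives the robot as it stands.
- The arm moves only by the shell command python3 -m inch 'ROWS'. ROWS is JSON, one flat list of numbers, 5 for each row, row after row: the opening in per cent of the stroke, from 0 (shut) to 100 (fully open), then the shift along the tool's x, y, z in mm, then the turn about the tool's z in degrees. A call has 1 to 12 rows; each row is the pose to reach, as a shift and turn from the pose commanded when the call began, along the tool's axes at that moment; what a row does not reach only later rows make up. A row lasts 1/8 s, in which the tool goes at most 62.5 mm and 10.7 degrees, less where a joint would pass 70% of its speed; a pose out of reach is approached as far as the arm can. A call with a gripper value outside its range is refused whole. The fingers move at their own pace and stop on an object; the grip force is fixed at half the most. Time passes only in rows, so rows that repeat a pose let the fingers close. It gives the time, the measured TCP pose, the force, the opening and the grip force at its end, in the units of the state.
- env.read_state(): the state, without advancing time (a new reading comes with each control period).
- env.capture(name): name is "scene" or "top"; returns a dict with "image" (420x560x3 uint8, red, green, blue), "camera_matrix" (3x3 intrinsics, pixels), "R" (3x3) and "t" (3): a world point X has camera coordinates R X + t. Camera axes: x right, y down, z forward; pixel columns grow to the right and rows downward; lengths in m; the calibration is good to about 2 mm. A picture is of the moment at which its call begins. There is no depth.
- env.hand_in(): hands the job in; it is judged then, once.
The state is a dict: "clock": time; "q": joint angles; "qvel": joint speeds; "joint_torque": joint torques, N m; "tcp_pos": TCP position; "tcp_rot": TCP orientation; "force": force on the tool from outside, world axes, zero at the start; "ft_torque": the same for the moment, N m; "gripper_width": opening from 0.0 (shut) to 1.0 (fully open); "grip_force": force on a finger pad.
Only numpy, scipy, OpenCV 4.12 (cv2) and the standard library are available. Lean on these libraries where they do the work, as an engineer would, in place of code of your own. Each camera call takes 0.05 s, during which the arm holds its last target. There are 200 camera calls.

## Working session

There is one attempt and no reset: what is moved stays moved. The work goes in short steps, Python scripts to look and compute and a shell command to move; the robot and the scene stay as the last step left them, time stands still between calls to the robot, and variables do not carry over. Pictures are saved under pics/ and viewed, at most 10 in all, crops included, and the job is handed in when it is done.

```bash
mkdir -p pics; python3 - <<'E'
from workcell import env
import cv2,numpy as np,pickle
for n in("scene","top"):
    c=env.capture(n); cv2.imwrite(f"pics/{n}0.png",cv2.resize(c["image"][:,:,::-1],(800,600),interpolation=cv2.INTER_CUBIC))
    pickle.dump(c,open(f"{n}.pkl","wb"))
    print(n,c["camera_matrix"].round(1).tolist(),c["R"].round(3).tolist(),c["t"].round(3).tolist())
s=env.read_state();print({k:np.round(v,3).tolist() for k,v in s.items()})
E
```

```text
scene [[429.3, 0.0, 276.8], [0.0, 429.3, 205.0], [0.0, 0.0, 1.0]] [[-0.548, -0.836, -0.024], [-0.367, 0.266, -0.891], [0.752, -0.479, -0.453]] [0.367, 0.231, 0.933]
top [[531.5, 0.0, 283.0], [0.0, 531.5, 210.6], [0.0, 0.0, 1.0]] [[0.003, -1.0, -0.013], [-0.999, -0.003, -0.043], [0.043, 0.013, -0.999]] [0.112, 0.513, 1.329]
{'clock': 0.1, 'q': [78.411, 29.123, -13.609, 86.003, 7.203, 65.828, -8.868], 'qvel': [0.016, -0.033, -0.031, -0.226, -0.03, 0.058, -0.037], 'joint_torque': [-0.006, -62.184, -2.195, -25.021, 0.012, 0.008, 0.0], 'tcp_pos': [0.189, -0.595, 0.404], 'tcp_rot': [-179.905, 0.003, 17.635], 'force': [-0.744, -0.855, -0.032], 'ft_torque': [-0.037, 0.011, 0.035], 'grip_force': 0.0, 'gripper_width': 1.0}
```

View pics/scene0.png

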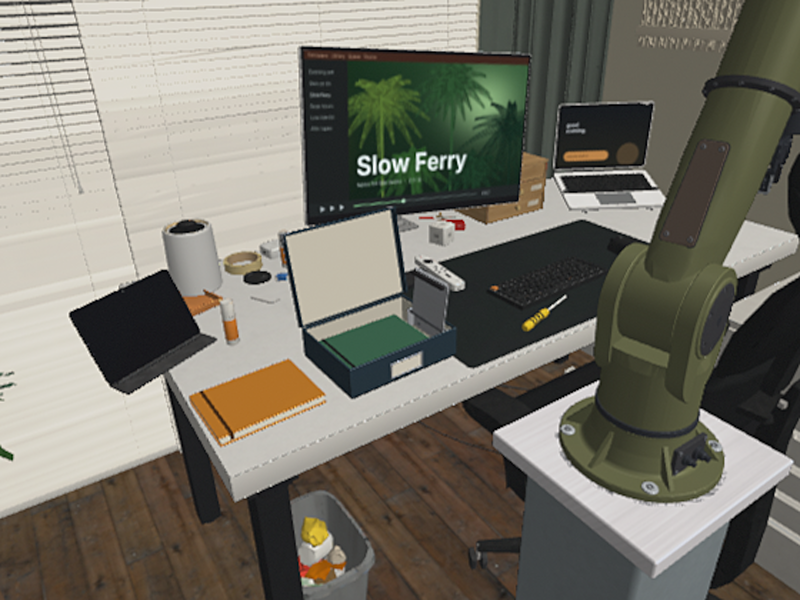

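View pics/top0.png

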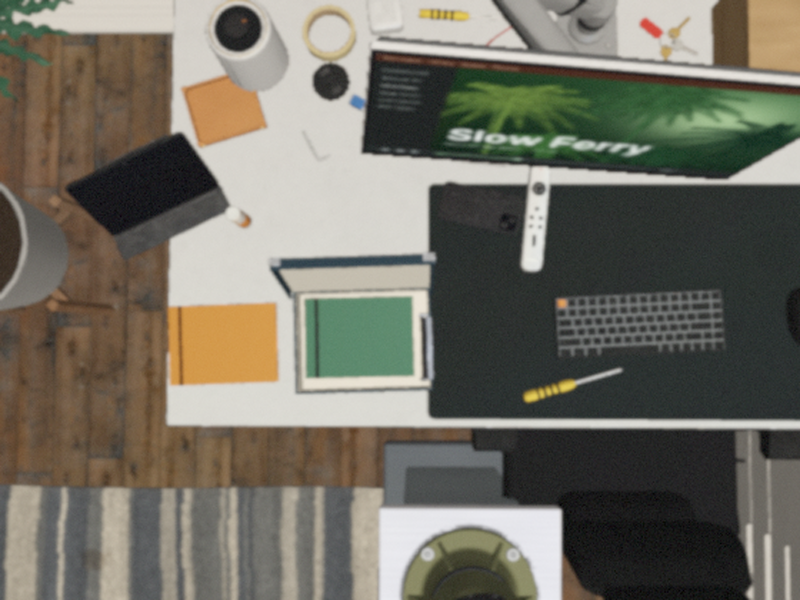

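The thick green notebook is in the box (box around top px (296–433, 260–392)). The clamp stands near upright on the -y side and the lid stands open with the monitor behind it. I'll take enlarged crops to get the poses.

```bash
python3 - <<'E'
import cv2,pickle,numpy as np
a=pickle.load(open("top.pkl","rb"))["image"][160:290,170:320,::-1]
b=pickle.load(open("scene.pkl","rb"))["image"][130:290,180:340,::-1]
im=np.hstack([cv2.resize(a,None,fx=3,fy=3,interpolation=2),np.zeros((390,0,3),np.uint8)])
cv2.imwrite("pics/a.png",cv2.resize(a,(690,598),interpolation=2))  #4.6
cv2.imwrite("pics/b.png",cv2.resize(b,(600,600),interpolation=2))  #3.75
E
```

```text
(no output)
```

View pics/a.png

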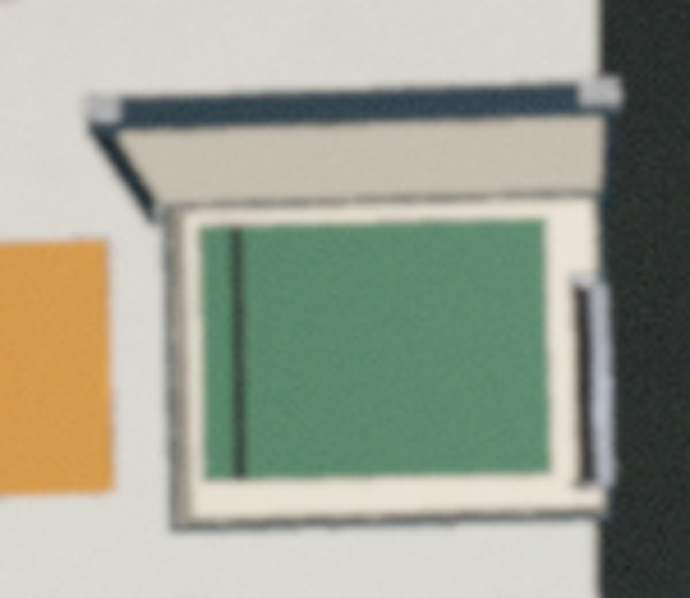

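View pics/b.png

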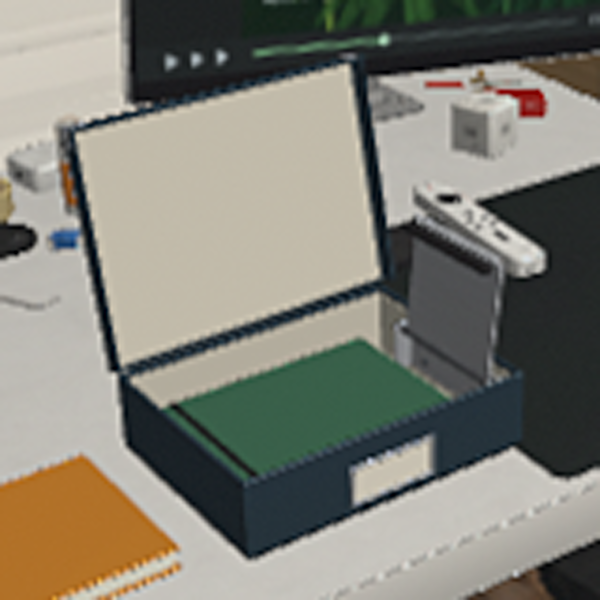

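Crop reading: box front rim corners are at top-crop (173,525) and (606,516), lid rear free corners at (85,97) and (622,78). In the scene crop the rim is at (247,480), (521,375), (120,372), the lid rim corners at (68,128) and (355,58), and the clamp plate top at (415,222) and (503,262).

```bash
cat > h.py <<'E'
import numpy as np,pickle
from scipy.spatial.transform import Rotation as R
from scipy.optimize import least_squares
C={n:pickle.load(open(f"{n}.pkl","rb")) for n in("top","scene")}
def proj(n,X):
    c=C[n];p=c["camera_matrix"]@(c["R"]@X+c["t"]);return p[:2]/p[2]
def lid(th,d,y,n): return np.array([.088-d*np.cos(th)+n*np.sin(th),y,.060+d*np.sin(th)+n*np.cos(th)])
def clamp(a,x,d,n): return np.array([-.015+x,-.103+d*np.cos(a)-n*np.sin(a),.044+d*np.sin(a)+n*np.cos(a)])
def W(p,v): return R.from_euler('z',p[2]).apply(v)+[p[0],p[1],0]
E
python3 - <<'E'
from h import *
T=lambda u,v:(170+u/4.6,160+v/4.6); S=lambda u,v:(180+u/3.75,130+v/3.75)
A=np.array
obs=[("top",T(173,525),lambda p:A([-.088,.117,.058])),("top",T(606,516),lambda p:A([-.088,-.117,.058])),
("top",T(85,97),lambda p:lid(p[3],.181,.1215,.003)),("top",T(622,78),lambda p:lid(p[3],.181,-.1215,.003)),
("scene",S(247,480),lambda p:A([-.088,.117,.058])),("scene",S(521,375),lambda p:A([-.088,-.117,.058])),
("scene",S(252,556),lambda p:A([-.088,.117,0])),("scene",S(120,372),lambda p:A([.088,.117,.058])),
("scene",S(68,128),lambda p:lid(p[3],.181,.1215,-.014)),("scene",S(355,58),lambda p:lid(p[3],.181,-.1215,-.014)),
("scene",S(415,222),lambda p:clamp(p[4],.05,.095,-.003)),("scene",S(503,262),lambda p:clamp(p[4],-.05,.095,-.003))]
f=lambda p:np.concatenate([proj(n,W(p,g(p)))-o for n,o,g in obs])
r=least_squares(f,[.5,.2,0,1.57,1.6],loss="soft_l1");p=r.x
print(p.round(4));print(f(p).reshape(-1,2).round(1).tolist())
np.save("p.npy",p)
for a in(p[4],1.2,.8,.4,.1,0,-.2): print(a,"plate tip mid top",W(p,clamp(a,0,.085,.0015)).round(3))
for n in(.003,): print("lid edge",[W(p,lid(p[3],d,y,n)).round(3).tolist() for d,y in((.181,.12),(.181,-.12),(.15,0))])
# monitor bottom edge guess, remote, glue
def ray(n,u,v,z):
    c=C[n];d=c["R"].T@np.linalg.inv(c["camera_matrix"])@[u,v,1];o=-c["R"].T@c["t"];return (o+d*(z-o[2])/d[2]).round(3)
k=1/1.42857
print("screwdr",ray("top",530*k,398*k,.02),ray("top",622*k,370*k,.0));print("remote",ray("top",530*k,270*k,.01))
print("glue",ray("top",245*k,222*k,.0))
for z in(.1,.3,.4):print("mon",ray("top",365*k,153*k,z),ray("top",375*k,40*k,z))
print("tray",ray("top",125*k,257*k,0.02),ray("top",225*k,205*k,.02))
E
```

```text
[0.4447 0.1829 0.0366 1.7631 1.7111]
[[-0.7, 1.5], [1.6, 0.3], [0.3, -0.4], [-1.1, -0.2], [-0.7, 0.7], [0.9, -1.3], [-0.7, 0.1], [-1.0, 0.2], [0.7, 0.3], [2.3, -1.0], [0.1, -2.6], [-0.4, -0.8]]
1.7110845769898513 plate tip mid top [0.434 0.066 0.128]
1.2 plate tip mid top [0.432 0.109 0.124]
0.8 plate tip mid top [0.431 0.138 0.106]
0.4 plate tip mid top [0.431 0.157 0.078]
0.1 plate tip mid top [0.43  0.164 0.054]
0 plate tip mid top [0.43  0.164 0.045]
-0.2 plate tip mid top [0.43  0.163 0.029]
lid edge [[0.566, 0.307, 0.237], [0.575, 0.068, 0.237], [0.564, 0.187, 0.207]]
screwdr [ 0.344 -0.107  0.02 ] [ 0.392 -0.272  0.   ]
remote [ 0.568 -0.109  0.01 ]
glue [0.654 0.399 0.   ]
mon [0.755 0.178 0.1  ] [0.946 0.162 0.1  ]
mon [0.707 0.165 0.3  ] [0.868 0.152 0.3  ]
mon [0.683 0.158 0.4  ] [0.828 0.146 0.4  ]
tray [0.589 0.607 0.02 ] [0.681 0.431 0.02 ]
```

```bash
cat >> h.py <<'E'
def to(*X,yaw=None):
    from workcell import env
    s=env.read_state();r=R.from_euler('xyz',s["tcp_rot"],degrees=True)
    print("shift mm",(r.inv().apply(np.array(X)-s["tcp_pos"])*1e3).round(1), "turn",None if yaw is None else round(s["tcp_rot"][2]-yaw,1),"t",s["clock"])
E
python3 - <<'E'
from h import *
to(.434,0.0,.40,yaw=2)
E
```

```text
shift mm [ 413.7 -493.3    4.7] turn 15.6 t 0.1
```

```bash
python3 -m inch '[0,414,-493,5,15.6, 0,414,-493,5,15.6, 0,414,-493,5,15.6, 0,414,-493,5,15.6, 0,414,-493,5,15.6, 0,414,-493,5,15.6, 0,414,-493,5,15.6, 0,414,-493,5,15.6, 0,414,-493,5,15.6, 0,414,-493,5,15.6, 0,414,-493,5,15.6, 0,414,-493,5,15.6]'; python3 -c "
from h import *
to(.434,0.0,.273,yaw=2)"
```

```text
clock: 1.6
tcp_pos: [0.4347, 0.001, 0.3995]
tcp_rot: [-180.0, 0.0, 2.2]
force: [-0.0, -1.0, -1.4]
gripper_width: -0.002
grip_force: 0.0
shift mm [ -0.7   1.1 126.5] turn 0.2 t 1.6
```

```bash
python3 -m inch '[0,0,0,60,0, 0,0,0,120,0, 0,0,0,126,0, 0,0,-15,126,0, 0,0,-30,126,0, 0,0,-30,126,0]'; python3 - <<'E'
from workcell import env
import cv2,numpy as np
print(env.read_state()["force"])
a=env.capture("scene")["image"][90:290,160:360,::-1];b=env.capture("top")["image"][130:290,170:330,::-1]
cv2.imwrite("pics/c.png",np.hstack([cv2.resize(a,(400,400),interpolation=2),cv2.resize(b,(400,400),interpolation=2)]))
E
```

```text
clock: 2.35
tcp_pos: [0.4339, 0.0314, 0.2754]
tcp_rot: [-180.0, -0.2, 2.2]
force: [0.4, -0.3, 0.0]
gripper_width: -0.001
grip_force: 0.0
[ 0.43133504 -0.33549629  0.00424985]
```

View pics/c.png

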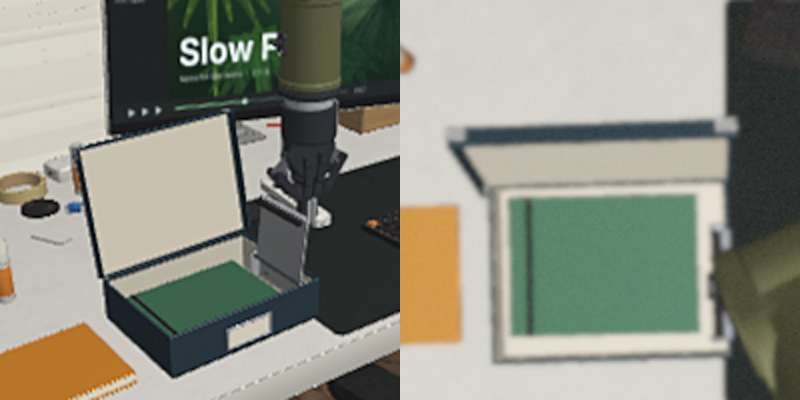

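The fingers stand just outside the clamp plate, at about (305,200) in the left view. Pushing toward +y now.

```bash
python3 -m inch '[0,0,-10,0,0, 0,0,-20,0,0, 0,0,-30,0,0, 0,0,-40,0,0]'; python3 -m inch '[0,0,-12,0,0, 0,0,-24,0,0, 0,0,-36,0,0, 0,0,-48,0,0]'
```

```text
clock: 2.95
tcp_pos: [0.4321, 0.0694, 0.2742]
tcp_rot: [179.9, -0.0, 2.0]
force: [-1.7, -6.5, 11.4]
gripper_width: 0.001
grip_force: 7.7
clock: 3.45
tcp_pos: [0.4298, 0.1162, 0.2731]
tcp_rot: [179.8, 0.2, 1.9]
force: [0.2, -8.3, 0.2]
gripper_width: 0.001
grip_force: 3.3
```

```bash
python3 -m inch '[0,0,-10,6,0, 0,0,-20,12,0, 0,0,-27,17,0, 0,0,-28,22,0, 0,0,-28,27,0, 0,0,-28,27,0]'
```

```text
clock: 4.2
tcp_pos: [0.4293, 0.1463, 0.2466]
tcp_rot: [-180.0, -0.0, 2.1]
force: [0.2, 0.6, -0.1]
gripper_width: 0.003
grip_force: 0.0
```

```bash
python3 - <<'E'
from workcell import env
import cv2,numpy as np
a=env.capture("scene")["image"][170:290,200:340,::-1]
cv2.imwrite("pics/d.png",cv2.resize(a,(700,600),interpolation=2))
E
```

```text
(no output)
```

View pics/d.png

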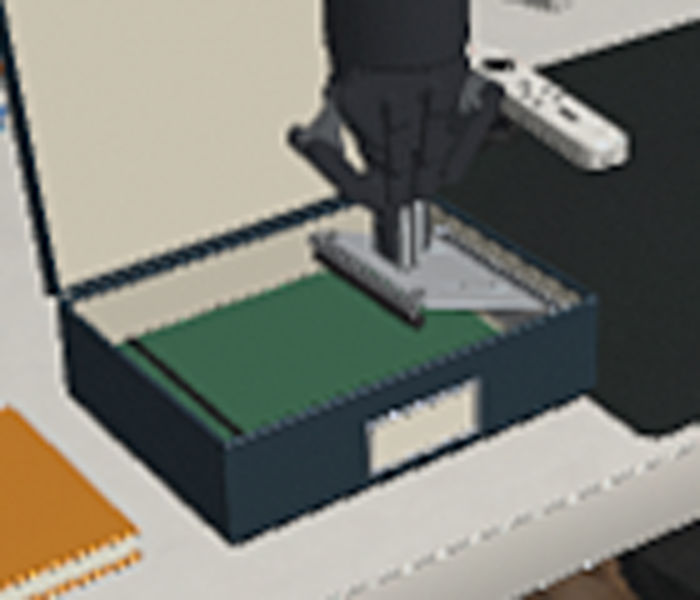

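The plate is folded to about 0.35 rad with the closed fingers on top, and the foot (about (370,285)) is still above the notebook. Pressing down in small steps.

```bash
python3 -m inch '[0,0,0,3,0, 0,0,0,6,0, 0,0,0,9,0, 0,0,0,12,0]';  python3 -m inch '[0,0,0,1.5,0,0,0,0,3,0]'; python3 -m inch '[0,0,0,1.5,0,0,0,0,3,0]'
```

```text
clock: 4.75
tcp_pos: [0.4298, 0.1464, 0.2352]
tcp_rot: [-179.9, -0.1, 2.1]
force: [0.3, 1.6, 7.4]
gripper_width: -0.0
grip_force: 3.2
clock: 5.0
tcp_pos: [0.4298, 0.1466, 0.2322]
tcp_rot: [-179.9, -0.1, 2.1]
force: [-1.1, 3.3, 7.2]
gripper_width: 0.002
grip_force: 3.1
clock: 5.25
tcp_pos: [0.4298, 0.1468, 0.2293]
tcp_rot: [-179.9, -0.1, 2.1]
force: [-1.2, 3.9, 7.4]
gripper_width: -0.002
grip_force: 3.1
```

Sliding friction is about 7.4 N. Continuing.

```bash
for i in 1 2 3; do python3 -m inch '[0,0,0,1,0,0,0,0,2,0]' | egrep 'pos|force: \['; done
```

```text
tcp_pos: [0.4298, 0.1469, 0.2273]
force: [-1.0, 4.5, 6.7]
tcp_pos: [0.4298, 0.1469, 0.2253]
force: [0.0, 4.9, 6.5]
tcp_pos: [0.4298, 0.147, 0.2233]
force: [0.9, 3.3, 6.4]
```

```bash
for i in 1 2 ; do python3 -m inch '[0,0,0,0.7,0,0,0,0,1.5,0]' | egrep 'pos|force: \['; done
```

```text
tcp_pos: [0.4299, 0.147, 0.2218]
force: [-0.9, 3.6, 6.6]
tcp_pos: [0.4299, 0.1471, 0.2203]
force: [-1.0, 4.9, 5.3]
```

```bash
for i in 1 2 ; do python3 -m inch '[0,0,0,0.7,0,0,0,0,1.5,0]' | egrep 'pos|force: \['; done
```

```text
tcp_pos: [0.4299, 0.147, 0.2188]
force: [-0.0, 3.4, 6.9]
tcp_pos: [0.4299, 0.147, 0.2174]
force: [-1.3, 3.5, 9.7]
```

```bash
for i in 1 2; do python3 -m inch '[0,0,0,0.3,0,0,0,0,0.6,0]' | egrep 'pos|force: \['; done
```

```text
tcp_pos: [0.4298, 0.147, 0.2171]
force: [-2.1, 3.4, 12.8]
tcp_pos: [0.4298, 0.147, 0.2167]
force: [-1.8, 3.2, 17.9]
```

The foot now bears with about 11 N over friction. Lifting off and crossing above the lid.

```bash
python3 -m inch '[0,0,0,-10,0, 0,0,0,-60,0, 0,0,0,-120,0, 0,0,0,-180,0, 0,0,0,-240,0, 0,0,0,-285,0, 0,0,0,-285,0]'; python3 - <<'E'
from h import *
from workcell import env
import cv2
to(.64,.25,.50,yaw=2); to(.64,.25,.373,yaw=2)
a=env.capture("scene")["image"][170:290,200:340,::-1]
cv2.imwrite("pics/e.png",cv2.resize(a,(700,600),interpolation=2))
E
```

```text
clock: 8.38
tcp_pos: [0.4294, 0.1458, 0.5038]
tcp_rot: [-179.9, -0.4, 2.0]
force: [0.7, -0.6, -1.4]
gripper_width: -0.001
grip_force: 0.0
shift mm [214.1 -96.8   5.3] turn 0.0 t 8.375
shift mm [213.3 -96.6 132.3] turn 0.0 t 8.375
```

View pics/e.png

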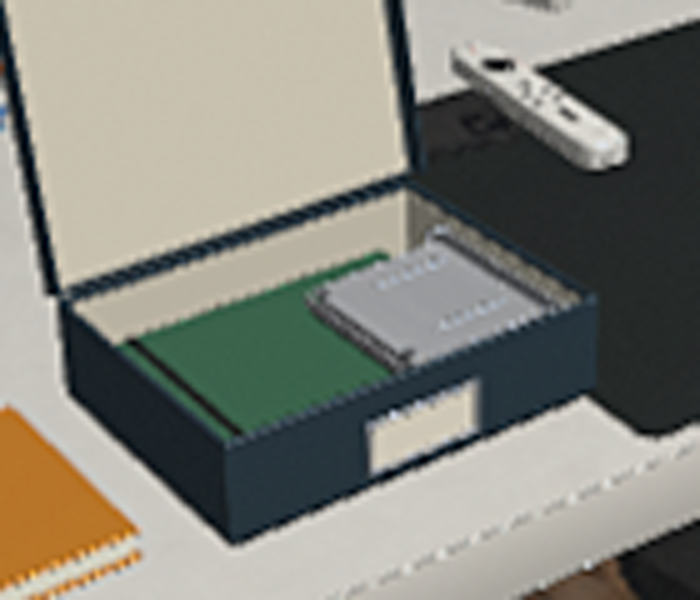

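The clamp lies level with its foot on the notebook. Moving behind the lid.

```bash
python3 -m inch '[0,214,-97,0,0, 0,214,-97,0,0, 0,214,-97,0,0, 0,214,-97,0,0, 0,214,-97,0,0, 0,214,-97,0,0]'; python3 -m inch '[0,0,0,60,0, 0,0,0,110,0, 0,0,0,128,0, 0,0,0,128,0]';python3 - <<'E'
from workcell import env
import cv2,numpy as np
a=env.capture("scene")["image"][60:290,150:380,::-1];b=env.capture("top")["image"][80:290,150:360,::-1]
cv2.imwrite("pics/f.png",np.hstack([cv2.resize(a,(400,400),interpolation=2),cv2.resize(b,(400,400),interpolation=2)]))
E
```

```text
clock: 9.18
tcp_pos: [0.6395, 0.2502, 0.4985]
tcp_rot: [179.9, 0.2, 2.1]
force: [-0.7, 1.2, 0.4]
gripper_width: 0.002
grip_force: 0.0
clock: 9.68
tcp_pos: [0.6387, 0.249, 0.3716]
tcp_rot: [179.9, 0.1, 2.0]
force: [-0.0, -0.2, 0.7]
gripper_width: -0.001
grip_force: 0.0
```

View pics/f.png

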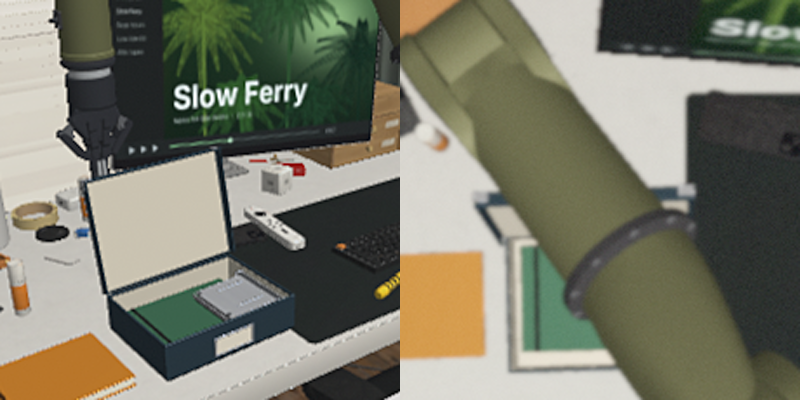

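```bash
python3 -m inch '[0,-30,0,0,0, 0,-50,0,0,0, 0,-62,0,0,0, 0,-74,0,0,0, 0,-86,0,0,0]'; python3 -m inch '[0,-7,0,0,0, 0,-14,0,0,0, 0,-21,0,0,0, 0,-28,0,0,0, 0,-34,0,0,0]'
```

```text
clock: 10.4
tcp_pos: [0.5545, 0.247, 0.375]
tcp_rot: [-179.9, -0.3, 2.0]
force: [2.4, -2.3, 13.6]
gripper_width: 0.001
grip_force: 1.4
clock: 11.02
tcp_pos: [0.5193, 0.2457, 0.3722]
tcp_rot: [180.0, 0.0, 2.0]
force: [-0.2, -0.2, -0.6]
gripper_width: -0.002
grip_force: 0.1
```

```bash
python3 -m inch '[0,-7,0,0,0, 0,-14,0,0,0, 0,20,0,0,0, 0,70,0,0,0, 0,90,-0,0,0, 0,90,0,0,0, 0,90,0,-60,0, 0,90,0,-120,0, 0,90,0,-120,0,0,90,0,-120,0,0,90,0,-120,0,0,90,0,-120,0]'; python3 - <<'E'
from workcell import env
import cv2,numpy as np
a=env.capture("scene")["image"][60:290,150:380,::-1];b=env.capture("top")["image"][80:290,150:360,::-1]
cv2.imwrite("pics/g.png",np.hstack([cv2.resize(a,(400,400),interpolation=2),cv2.resize(b,(400,400),interpolation=2)]))
E
```

```text
clock: 12.52
tcp_pos: [0.6096, 0.2489, 0.4913]
tcp_rot: [180.0, 0.1, 2.0]
force: [-0.5, 0.4, -0.3]
gripper_width: 0.001
grip_force: 0.0
```

View pics/g.png

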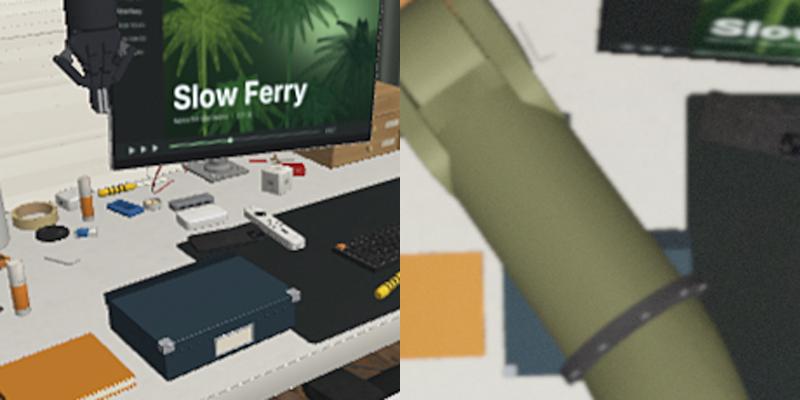

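The lid is fully shut, the bystanders haven't moved, and the hand is clear. I'll let it settle briefly, then hand in.

```bash
python3 -m inch '[0,0,0,0,0,0,0,0,0,0,0,0,0,0,0,0,0,0,0,0]' | head -1; python3 -c "
from workcell import env
print(env.hand_in())"
```

```text
clock: 13.12
the job is handed in; nothing more can be done
None
```

I pressed the clamp onto the thick notebook until I felt about 11 N beyond the hinge friction. I then tipped the lid and it fell shut by itself with the hand clear, nothing else looked moved, and I handed the job in at 13 s (no verdict was returned).

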